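# Nip a rod in V-blocks and ease the thumbscrew a quarter turn

### The arm

A 6-joint arm with a two-finger parallel gripper is mounted at the origin on the work surface. World frame = base frame: x ahead of the robot, y to its left, z up, the work surface at z = 0. Lengths are in m, angles in rad, forces in N, time in s.
With the tool pointing down it reaches from about 0.4 to 0.825 m from the base axis. Payload 7 kg.
Tool frame: the origin (TCP) lies between the finger pads; the fingertips stand 11 mm ahead of it and the grasp point (between the pads) lies 8 mm behind it (arm.tips_ahead is the distance from the TCP to the fingertips, in m); z points along the fingers, x is the direction in which the jaws open and shut, and the axes are right-handed (so a half turn about z gives the same grasp; the last joint's range is limited). The gripper opens to 88 mm and grips with 3 to 60 N. Pads are 19 mm wide; open, the fingers measure 130 mm over their backs; the gripper's body (78 mm by 193 mm) begins 47 mm behind the grasp point.
Start: joints at [-0.917, 0.359, 0.012, 0, -1.224, -0.288], TCP at [0.241, -0.63, 0.238] pointing down, gripper open.
Joint ranges: [-3.07, 3.07], [-1.43, 2.12], [-1.02, 1.25], [-3.03, 1.67], [-3.05, -0], [-3.03, 3.03]. Speed limits (rad/s): [2.39, 2.39, 3.01, 3.14, 3.14, 3.14].

### API

Orientations are given as [roll, pitch, yaw] about the fixed x, y, z axes, in that order (R = Rz(yaw) Ry(pitch) Rx(roll)).
In Python, from station import arm, optics, finder gives the robot as it stands. The module is installed in compiled form; this text tells all that it offers.
- The arm moves only by the tool apply_moves, never from a script. Its argument "increments" is one flat list of numbers, 6 for each row, row after row: the shift along the world's x, y, z in m, then the turn, a rotation vector about the world's x, y, z in rad. In form: [tx, ty, tz, rx, ry, rz, tx, ty, tz, rx, ry, rz, ...]. A call has 1 to 20 rows; each row shifts and turns the pose as measured when the row begins; what a row does not reach is not made up. A row lasts 1/12 s, in which the tool goes at most 41.7 mm and 7.16 degrees, less where a joint would pass 70% of its speed; a pose out of reach is approached as far as the arm can. A call with a gripper value outside its range is refused whole. "hand" is the closure, from 0 (fully open) to 1 (shut), set as the call begins (left out, the last holds). The fingers move at their own pace and stop on an object; "force" is the grip in N (left out, the last holds). Time passes only in rows, so rows that do not move let the fingers close. It gives the time, the measured TCP pose, the force and the opening at its end, in the units of the state.
- arm.get_state(): the state, without advancing time (a new reading comes with each control period).
- optics.grab_frame(name): name is "scene" or "top" or "wrist"; returns the picture (384x512x3 uint8, red, green, blue); there is no depth.
- optics.camera_model(name): a dict with "fx", "fy", "cx", "cy" (pixels), "dist_coeffs" ([k1, k2, p1, p2, k3] as OpenCV has them; the pictures are not rectified), "world_to_cam" (4x4, takes a point from world to camera coordinates); the wrist camera has in their place "T_tool_cam" (4x4, takes a point from camera to tool coordinates, whose origin is the TCP and whose axes are the tool frame's). Camera axes: x right, y up, looking along -z (the intrinsics and any distortion apply to the point x, -y, -z); pixel columns grow to the right and rows downward; lengths in m; the calibration is good to about 2 mm. A picture is of the moment at which its call begins: read the wrist's pose just before it. camera_model takes no time and is no camera call.
- arm.job_done(): hands the job in, once; it reports no verdict.
Trained networks look in the newest picture that a camera, given by its name, has taken for a name from the list of things; names that differ only in an ending like _2 or _b are one class to them, and where a whole thing is asked for, a point or a joint stands for the part that bears it (a point fixed in the world has none). Each returns a list of dicts, best first, with "conf" (0 to 1); they miss things now and then, are a little off and sometimes report something else, mostly with a low value. They report only what shows in the picture. A call takes as long as a camera call.
- finder.find_in(camera, name): "box" ([left, top, right, bottom] in pixels, round what is visible of it).
- finder.landmark_of(camera, name): "point" ([column, row] in pixels: a listed point, or the origin of a listed thing).
The state is a dict: "t": time; "q": joint angles; "qd": joint speeds; "joint_efforts": joint torques, N m; "eef_pos": TCP position; "ee_rot": TCP orientation; "force": force on the tool from outside, world axes, zero at the start; "moment": the same for the moment, N m; "width": finger opening in m.
Only numpy, scipy, OpenCV 4.12 (cv2) and the standard library are available. Lean on these libraries where they do the work, as an engineer would, in place of code of your own. Each camera call takes 0.05 s, during which the arm holds its last target. There are 200 camera calls.

### The job

Pick the thick round rod out of the blue crate and slide it along the two V-blocks, under the clamp, until it lies down in both Vs with an end standing out beyond each block. Let go of it, turn the thumbscrew down until it seats on the rod, then back it off a quarter turn so that the rod stays captive but can still be turned under the scanner, and finish while still gripping the thumbscrew there so that it cannot creep. Leave the other stock in the crate and everything else on the desk alone.

Things in the scene. Friction and masses are not known exactly. Their poses are not given: they have to be found in the camera images.
- rod: the part to pick: a plain aluminium round rod 20 mm in diameter and 240 mm long with 3 mm chamfered ends, about 0.2 kg, lying on the crate's floor. Its origin lies on the rod's axis at mid-length; its x axis runs along the rod.
- square_bar: a bystander in the crate: square aluminium bar 20 x 20 x 240 mm; origin at its centre, x along the bar
- thin_rod: a bystander in the crate: round aluminium rod only 12 mm in diameter, 240 mm long; origin at its centre, x along the rod
- stub: a bystander in the crate: short end of round bar, 20 mm in diameter, 50 mm long; origin at its centre
- collar: a bystander in the crate: shaft collar (ring) 24 mm across, 10 mm high, standing flat; origin at the centre of its underside
- crate: the blue open plastic crate, fixed: 230 mm (its x) by 320 mm (its y) by 50 mm high outside, walls and floor 5 mm thick; origin at the centre of its underside. The three long pieces lie about along its y axis, side by side with 62 mm between centres, in any order; the small pieces lie between their ends.
- vblocks: clamping fixture, fixed: steel base plate 250 x 110 mm, top 12 mm over the desk, carrying two steel V-blocks in line. Origin on the desk under the thumbscrew's axis; x = direction in which the rod is slid in, z up. Both blocks: 64 mm wide (y), top 52 mm over the desk, 90 degree V along x, 36 mm wide, 18 mm deep. A 20 mm rod lying in the Vs has its axis at y 0, 48 mm over the desk.
- clamp_seat (a point): point under the thumbscrew on the axis of a 20 mm rod lying in the Vs (48 mm over the desk); axes as the fixture's. It is the middle of the clamp block, which spans x -15 to +15 mm. The fixed yoke stands over this block: legs at y +-42 mm, 8 mm thick; crossbar 18 mm wide (x), 70 to 80 mm over the desk, with a 20 mm boss up to 85 mm. The rod passes below the crossbar and the screw's tip.
- plain_seat (a point): the same rod-axis point over the middle of the plain block, 185 mm behind the clamp block (fixture x -197 to -173 mm). Nothing above it. Fingers holding the rod do not fit in the Vs: hold it between the blocks (fixture x -158 to -65 mm; nearer, the gripper meets the thumbscrew), about 110 mm behind its leading end. Done, the rod's middle is at fixture x -105 to -77 mm, best -90.
- thumbscrew: steel thumbscrew, upright in the yoke: round knurled head 26 mm in diameter, 22 mm high, on a 10 mm spindle. Origin on its axis at half the head's height, the place to grip: 111 mm over the desk when seated, 1.6 mm higher per radian backed off. A dark line on top along its x axis shows the turn. Turns easily (0.06 N m), stays where left. Its tip starts 4.8 mm or more above a rod lying in the Vs.
- thumbscrew_turn (a joint): angle of the thumbscrew in rad: 0 when seated hard on a 20 mm rod in the Vs, where it stops; it grows as the screw is backed off (anticlockwise seen from above) and falls as it is tightened (clockwise); 3.3 to 4.3 at the start, at most 5.6. A quarter turn is 1.57.
- mouse: a bystander on the desk: computer mouse 105 x 62 x 36 mm; origin at the centre of its underside
- figurine: a bystander on the desk: white printed figurine 145 mm tall on a 64 mm round foot; origin at the centre of its underside
- pen_stand: a bystander on the desk: round black pen stand, 72 mm across, with an upright pen, 155 mm tall; origin at the centre of its underside
- screwdriver: a bystander on the desk: screwdriver 200 mm long lying down

How it is judged:
On the way, in this order (a step that is already met when the one before it is completed fails the run):
1. the thick round rod is in the fingers, lifted clear of the crate (its middle more than 75 mm over the desk) (height (world z) of rod above 0.075 m and contact force between the fingers and rod above 1 N), for 0.1 s.
2. the rod lies down in both Vs under the clamp, an end out beyond each block, and the fingers have let it go (x of rod in the frame of vblocks between -0.105 and -0.077 m and y of rod in the frame of vblocks between -0.003 and 0.003 m and height (world z) of rod between 0.045 and 0.051 m and angle between the x axis of rod and the x axis of vblocks, either way round below 0.04 rad and contact force between the fingers and rod below 0.2 N), for 0.2 s.
3. the thumbscrew is seated: at most 7 degrees short of its stop and its tip presses on the rod (value of joint thumbscrew_turn below 0.12 rad and contact force between thumbscrew and rod above 1 N), for 0.1 s.
At the end, for the whole second after the job is handed in: The fingers still grip the thumbscrew (more than 2 N) and it stands still, backed off from its seat by a quarter turn (67 to 113 degrees) and clear of the rod; the rod lies at rest in both Vs (within 3 mm, 2 degrees) with an end standing out beyond each block (value of joint thumbscrew_turn between 1.17 and 1.97 rad and velocity of joint thumbscrew_turn between -0.1 and 0.1 rad/s and contact force between the fingers and thumbscrew above 2 N and contact force between thumbscrew and rod below 0.5 N and x of rod in the frame of vblocks between -0.105 and -0.077 m and y of rod in the frame of vblocks between -0.003 and 0.003 m and height (world z) of rod between 0.045 and 0.051 m and angle between the x axis of rod and the x axis of vblocks, either way round below 0.04 rad and linear speed of rod below 0.02 m/s); the arm keeps its last pose, push and grip.
It fails at once if another piece of stock is lifted out of the crate (height (world z) of any of square_bar, thin_rod, stub, collar above 0.07 m).
It fails at once if something else on the desk is pushed away by more than 30 mm or knocked over (distance of any of mouse, figurine, pen_stand, screwdriver from where it was at the start of the episode above 0.03 m or angle between any of figurine, pen_stand's own z axis and vertical above 0.5 rad).
It also fails if it takes over 69 s, if anything falls off the work surface, if the arm or the gripper's body presses on something with over 40 N, if the wrist force passes 120 N, or if a joint passes its speed limit or range.

## Working session

There is one attempt and no reset: what is moved stays moved. The work goes in short steps, Python scripts to look and compute and a tool call to move; the robot and the scene stay as the last step left them, time stands still between calls to the robot, and variables do not carry over. Pictures are saved under pics/ and viewed, about 8 in all and at most 12, crops included, and the job is handed in when it is done.

Besides the shell and the picture viewer there is one more tool, called as name(argument=value, ...), one argument or row to a line, values as JSON. apply_moves: Moves the arm, as the interface text tells. Its arguments: {"type":"object","properties":{"increments":{"type":"array"},"hand":{"type":"number"},"force":{"type":"number"}},"required":["increments"]}

```bash
mkdir -p pics
cat > h.py <<'E'
import numpy as np, cv2
from scipy.spatial.transform import Rotation as R
from station import arm, optics, finder
def cam(name, st=None):
    m=optics.camera_model(name)
    K=np.array([[m['fx'],0,m['cx']],[0,m['fy'],m['cy']],[0,0,1]]);d=np.array(m['dist_coeffs'],float)
    if 'world_to_cam' in m: T=np.linalg.inv(np.array(m['world_to_cam']))
    else:
        st=st or arm.get_state()
        W=np.eye(4);W[:3,:3]=R.from_euler('xyz',st['ee_rot']).as_matrix();W[:3,3]=st['eef_pos'];T=W@np.array(m['T_tool_cam'])
    return K,d,T
def ray(c,uv):
    K,d,T=c
    p=cv2.undistortPoints(np.array([[uv]],float),K,d)[0,0]
    v=T[:3,:3]@np.array([p[0],-p[1],-1]);return T[:3,3],v/np.linalg.norm(v)
def at(c,uv,z):
    o,v=ray(c,uv);return o+v*(z-o[2])/v[2]
def px(c,P):
    K,d,T=c
    q=np.linalg.inv(T)@np.append(P,1);q=q[:3]*[1,-1,-1]
    return cv2.projectPoints(q.reshape(1,1,3),np.zeros(3),np.zeros(3),K,d)[0][0,0]
def save(im,n,box=None,s=1):
    im=im[:,:,::-1]
    if box: im=im[box[1]:box[3],box[0]:box[2]]
    cv2.imwrite('pics/'+n,cv2.resize(im,None,fx=s,fy=s,interpolation=cv2.INTER_CUBIC))
E
python3 - <<'E'
from h import *
st=arm.get_state();print(st)
ims=[optics.grab_frame(n) for n in('top','scene')]
save(np.hstack(ims),'a.png',s=.78)
save(ims[0],'top.png',s=1.55)
np.set_printoptions(precision=3,suppress=True)
H=dict(rod=.015,square_bar=.015,thin_rod=.011,crate=0,clamp_seat=.048,plain_seat=.048,thumbscrew=.117,mouse=0,figurine=0,pen_stand=0,vblocks=0)
for n,z in H.items():
  for cn in('top','scene'):
    c=cam(cn)
    print(n,cn,[(round(r['conf'],2),np.round(r['point']),at(c,r['point'],z)[:2]) for r in finder.landmark_of(cn,n)[:2]])
for n in('screwdriver','rod'): print(n,finder.find_in('top',n)[:3])
E
```

```text
{'t': 0.0, 'q': array([-9.16873803e-01,  3.59396772e-01,  1.10882701e-02, -3.07295387e-04,
       -1.22409762e+00, -2.88094783e-01]), 'qd': array([-0.00070132, -0.00035631,  0.00013038,  0.00158385,  0.00167243,
        0.00069724]), 'joint_efforts': array([-3.81296617e-03, -5.82713270e+01,  2.93045175e+01,  6.99667767e+00,
        6.91859706e-03, -1.54348954e-04]), 'eef_pos': array([ 0.24126598, -0.62992746,  0.2366368 ]), 'ee_rot': array([-3.14141220e+00, -1.62553022e-03,  1.93651927e+00]), 'force': array([ 0.35836101,  1.17819973, -0.23824004]), 'moment': array([ 0.02023474, -0.07600817, -0.01510548]), 'width': 0.08756892313224551}
rod top [(0.88, array([206., 198.]), array([0.564, 0.22 ]))]
rod scene [(0.58, array([306., 253.]), array([0.556, 0.226]))]
square_bar top [(0.73, array([206., 212.]), array([0.512, 0.22 ]))]
square_bar scene [(0.93, array([314., 238.]), array([0.498, 0.212])), (0.68, array([404., 295.]), array([0.484, 0.508]))]
thin_rod top [(0.57, array([211., 235.]), array([0.434, 0.197]))]
thin_rod scene [(0.76, array([323., 227.]), array([0.443, 0.201]))]
crate top
[... 875 characters left out ...]
2]))]
figurine top [(0.84, array([282., 161.]), array([ 0.706, -0.047])), (0.54, array([206., 198.]), array([0.567, 0.221]))]
figurine scene [(0.83, array([200., 232.]), array([ 0.703, -0.056])), (0.56, array([134., 176.]), array([ 0.693, -0.401]))]
pen_stand top [(0.52, array([382., 169.]), array([ 0.685, -0.41 ]))]
pen_stand scene [(0.7, array([134., 172.]), array([ 0.683, -0.419])), (0.31, array([306., 254.]), array([0.551, 0.224]))]
vblocks top [(0.85, array([368., 214.]), array([ 0.52 , -0.354]))]
vblocks scene [(0.67, array([188., 158.]), array([ 0.509, -0.34 ]))]
screwdriver [{'box': [364.2, 268.3, 407.6, 281.3], 'conf': 0.61}]
rod [{'box': [167.7, 191.1, 242.9, 207.8], 'conf': 0.88}]
```

View pics/top.png

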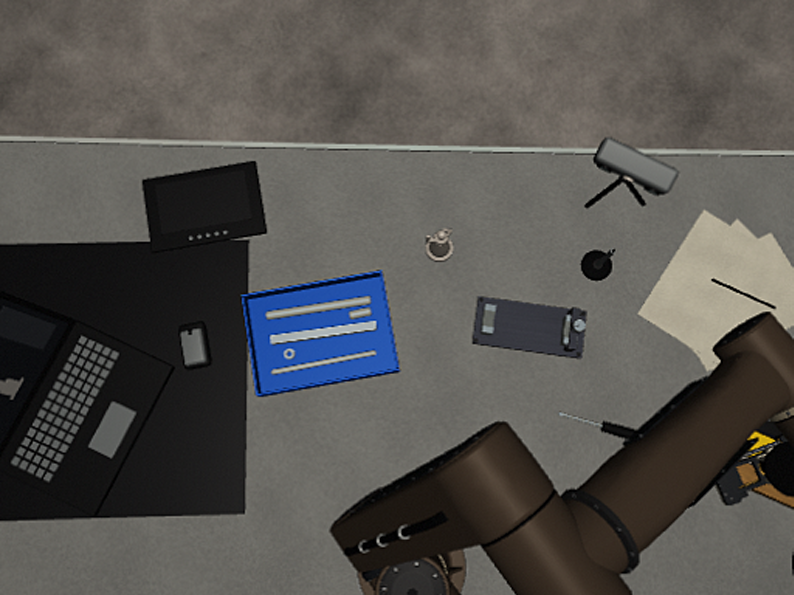

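View pics/a.png

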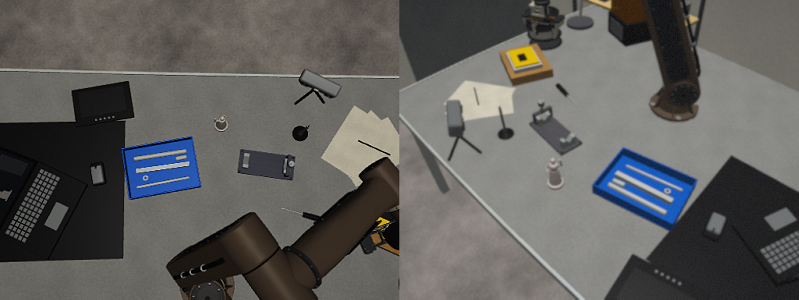

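Top view: rod at about (206,198), with the stub beside its right end. The square bar (206,212) and thin rod (211,235) lie nearer the robot. The fixture runs from (314,207) to (371,212). I'll fly over the fixture first.

apply_moves(
  increments=[0.02,0.027,0.008,0,0,0.086,0.02,0.027,0.008,0,0,0.086,0.02,0.027,0.008,0,0,0.086,0.02,0.027,0.008,0,0,0.086,0.02,0.027,0.008,0,0,0.086,0.02,0.027,0.008,0,0,0.086,0.02,0.027,0.008,0,0,0.086,0.02,0.027,0.008,0,0,0.086,0.02,0.027,0.008,0,0,0.086,0.02,0.027,0.008,0,0,0.086,0.02,0.027,0.008,0,0,0.086,0.02,0.027,0.008,0,0,0.086,0.02,0.027,0.008,0,0,0.086,0.02,0.027,0.008,0,0,0.086,0,0,0,0,0,0,0,0,0,0,0,0],
)

```text
t: 2.63
eef_pos: [0.5292, -0.2322, 0.3543]
ee_rot: [-3.139, 0.002, -3.085]
force: [0.5, 0.6, 0.0]
width: 0.0878
```

```bash
cat > look.py <<'E'
from h import *
import sys
np.set_printoptions(precision=4,suppress=True)
st=arm.get_state();print(st['t'],st['q'],st['eef_pos'],st['ee_rot'],st['force'],st['width'])
im=optics.grab_frame('wrist');c=cam('wrist',st);save(im,sys.argv[1],s=1.2)
for a in sys.argv[2:]:
    n,z=a.split(':')
    for r in finder.landmark_of('wrist',n)[:2]: print(n,round(r['conf'],2),np.round(r['point'],1),at(c,r['point'],float(z)))
E
python3 look.py b.png clamp_seat:.048 plain_seat:.048 thumbscrew:.117 vblocks:0
```

```text
2.6333 [-0.0734  0.1438 -0.0152  0.0027 -1.4097  0.1297] [ 0.5292 -0.2322  0.3543] [-3.1387  0.0018 -3.0848] [0.5033 0.5574 0.04  ] 0.08783279855550435
clamp_seat 0.68 [268.2  94.7] [ 0.5186 -0.3439  0.048 ]
clamp_seat 0.67 [269.1  94.3] [ 0.5173 -0.3445  0.048 ]
plain_seat 0.92 [250.5 201.8] [ 0.5367 -0.1726  0.048 ]
thumbscrew 0.88 [270.   88.4] [ 0.5191 -0.3449  0.117 ]
vblocks 0.67 [267.8  97.2] [ 0.5174 -0.3446  0.    ]
```

View pics/b.png

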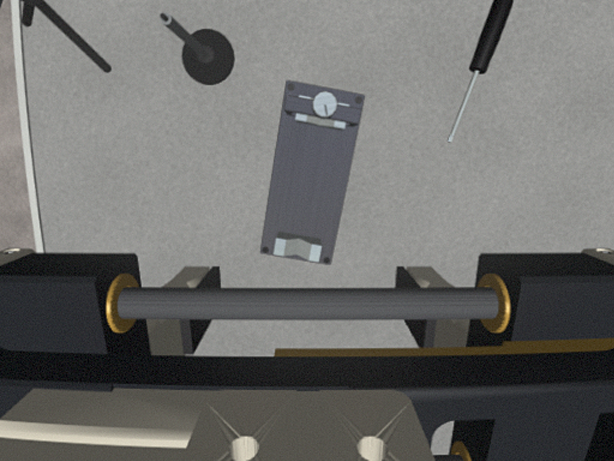

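The wrist view shows the fixture clearly: thumbscrew at (325,103), plain block at (298,247) in the enlarged picture. Next, the crate.

apply_moves(
  increments=[0.003,0.04,-0.004,0,0,-0.004,0.003,0.04,-0.004,0,0,-0.004,0.003,0.04,-0.004,0,0,-0.004,0.003,0.04,-0.004,0,0,-0.004,0.003,0.04,-0.004,0,0,-0.004,0.003,0.04,-0.004,0,0,-0.004,0.003,0.04,-0.004,0,0,-0.004,0.003,0.04,-0.004,0,0,-0.004,0.003,0.04,-0.004,0,0,-0.004,0.003,0.04,-0.004,0,0,-0.004,0.003,0.04,-0.004,0,0,-0.004,0.003,0.04,-0.004,0,0,-0.004,0.003,0.04,-0.004,0,0,-0.004,0,0.02,0,0,0,0,0,0,0,0,0,0,0,0,0,0,0,0],
  hand=0.45,
  force=40,
)

```text
t: 4.22
eef_pos: [0.5616, 0.3111, 0.2957]
ee_rot: [-3.134, -0.002, 3.1]
force: [0.6, -0.7, 0.0]
width: 0.048
```

```bash
python3 look.py c.png rod:.015 square_bar:.015 thin_rod:.011 stub:.015 crate:0
```

```text
4.2167 [ 0.8113  0.2789  0.028   0.0034 -1.3268 -0.854 ] [0.5616 0.3111 0.2957] [-3.1343 -0.002   3.0997] [ 0.6169 -0.7179  0.0167] 0.048049609368001005
rod 0.97 [252.  107.7] [0.5643 0.2196 0.015 ]
rod 0.37 [335.3  93.2] [0.4426 0.2036 0.015 ]
square_bar 0.82 [293.3  94.8] [0.5037 0.2038 0.015 ]
thin_rod 0.65 [336.1  92.9] [0.4403 0.2028 0.011 ]
stub 0.69 [256.5  38.7] [0.5539 0.1263 0.015 ]
crate 0.93 [291.4 101.6] [0.5048 0.2121 0.    ]
```

View pics/c.png

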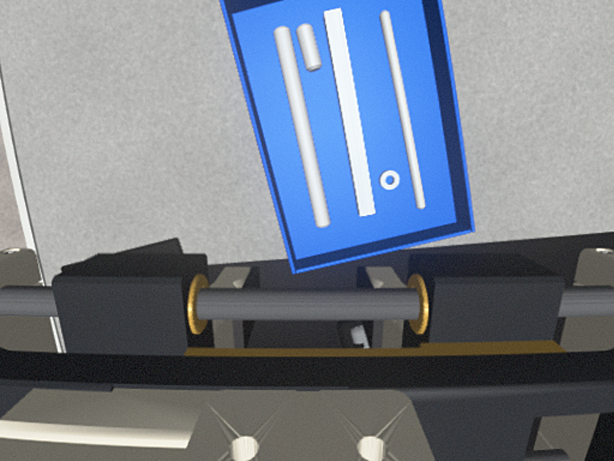

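Rod runs from (281,28) to (322,226) in the enlarged view. The stub is beside its far end, so the middle is free.

Run:
```python
from h import *
c=cam('wrist')
a=at(c,(281.5/1.2,26/1.2),.015);b=at(c,(322/1.2,227/1.2),.015)
print(a,b,(a+b)/2,np.linalg.norm(a-b),np.arctan2(*(b-a)[[0,1]]))
# line fit of rod pixels
im=optics.grab_frame('wrist');g=im.min(2)
m=(g>110).astype(np.uint8);n,l,s,ce=cv2.connectedComponentsWithStats(m)
k=l[107,251];print(k,s[k]);
ys,xs=np.where(l==k)
P=np.array([at(c,(x,y),.018)[:2] for x,y in zip(xs,ys)]);print(P.mean(0),P.min(0),P.max(0))
w,v=np.linalg.eigh(np.cov(P.T));d=v[:,1];d*=np.sign(-d[1]);print(d,'angle',np.arctan2(d[1],d[0]),np.ptp(P@d),np.ptp(P@v[:,0]))
```

```text
[0.58371957 0.1013996  0.015     ] [0.54504105 0.34171163 0.015     ] [0.56438031 0.22155562 0.015     ] 0.24340480876759146 -0.15958264944813547
6 [ 228   22   48  168 2321]
[0.56475363 0.21614175] [0.5345189  0.10285449] [0.59325931 0.34100692]
[ 0.17485689 -0.98459386] angle -1.395035910263077 0.24209701066896566 0.020594258477486194
```

apply_moves(
  increments=[0.0005,-0.012,-0.025,-0.001,0,0.026,0.0005,-0.012,-0.025,-0.001,0,0.026,0.0005,-0.012,-0.025,-0.001,0,0.026,0.0005,-0.012,-0.025,-0.001,0,0.026,0.0005,-0.012,-0.025,-0.001,0,0.026,0.0005,-0.012,-0.025,-0.001,0,0.026,0.0005,-0.012,-0.025,-0.001,0,0.026,0.0005,-0.012,-0.025,0,0,0.026,0,0,0,0,0,0,0,0,0,0,0,0],
)

```text
t: 5.4
eef_pos: [0.5672, 0.2042, 0.0973]
ee_rot: [-3.139, 0.011, -2.974]
force: [0.8, 1.2, 1.5]
width: 0.0483
```

```bash
python3 look.py d.png
```

```text
5.4 [ 0.6743  0.3602 -0.3406  0.0102 -0.8622 -0.5131] [0.5672 0.2042 0.0973] [-3.1386  0.0106 -2.9737] [0.8232 1.2323 1.5085] 0.0483125069392986
```

View pics/d.png

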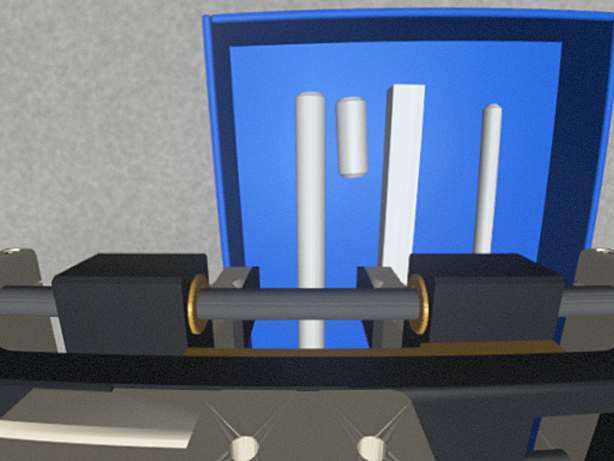

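The rod at (311,200) sits centred between the fingers, which have room on both sides. Going down.

apply_moves(
  increments=[0,0.002,-0.012,0,0.003,0,0,0.002,-0.012,0,0.003,0,0,0.002,-0.012,0,0.003,0,0,0.002,-0.012,0,0,0,0,0.002,-0.012,0,0,0,0,0,-0.008,0,0,0,0,0,-0.005,0,0,0,0,0,-0.003,0,0,0,0,0,0,0,0,0],
)

```text
t: 6.2
eef_pos: [0.5687, 0.2199, 0.0194]
ee_rot: [3.139, 0.007, -2.973]
force: [-0.7, -0.3, -0.5]
width: 0.048
```

apply_moves(
  increments=[-0.002,0,-0.001,0,0,0,0,0,0,0,0,0,0,0,0,0,0,0,0,0,0,0,0,0,0,0,0,0,0,0,0,0,0,0,0,0,0,0,0,0,0,0,0,0,0,0,0,0],
  hand=1,
  force=40,
)

```text
t: 6.87
eef_pos: [0.5682, 0.2212, 0.0196]
ee_rot: [3.138, 0.01, -2.972]
force: [0.0, 0.5, -1.1]
width: 0.0189
```

apply_moves(
  increments=[0,0,0.008,0,0,0,0,0,0.015,0,0,0,0,0,0.02,0,0,0,0,0,0.025,0,0,0,0,0,0.025,0,0,0,0,0,0.025,0,0,0,0,0,0.02,0,0,0,0,0,0.01,0,0,0,0,0,0,0,0,0],
)

```text
t: 7.62
eef_pos: [0.5655, 0.2186, 0.1768]
ee_rot: [3.14, 0.007, -2.973]
force: [-0.1, -0.2, -1.8]
width: 0.0191
```

Rod in hand, lifted to about 0.17. Now to the hover before the fixture.

apply_moves(
  increments=[-0.002,-0.03,0.001,0,0,-0.018,-0.002,-0.03,0.001,0,0,-0.018,-0.002,-0.03,0.001,0,0,-0.018,-0.002,-0.03,0.001,0,0,-0.018,-0.002,-0.03,0.001,0,0,-0.018,-0.002,-0.03,0.001,0,0,-0.018,-0.002,-0.03,0.001,0,0,-0.018,-0.002,-0.03,0.001,0,0,-0.018,-0.002,-0.03,0.001,0,0,-0.018,-0.002,-0.03,0.001,0,0,-0.018,-0.002,-0.03,0.001,0,0,-0.018,-0.002,-0.03,0.001,0,0,-0.018,-0.002,-0.02,0.001,0,0,-0.018,-0.002,-0.01,0,0,0,-0.018,0,0,0,0,0,0,0,0,0,0,0,0],
)

```text
t: 8.95
eef_pos: [0.5266, -0.1876, 0.1834]
ee_rot: [3.137, -0.002, 3.046]
force: [0.1, -0.1, -1.7]
width: 0.0192
```

```bash
python3 look.py e.png clamp_seat:.048 plain_seat:.048 thumbscrew:.117 vblocks:0 rod:.17
python3 - <<'E'
from h import *
for n in('top','scene'):
  optics.grab_frame(n);c=cam(n)
  for k,z in dict(clamp_seat=.048,plain_seat=.048,thumbscrew=.117,vblocks=0,rod=.17).items():print(n,k,[(round(r['conf'],2),at(c,r['point'],z).round(4)) for r in finder.landmark_of(n,k)[:1]])
E
```

```text
8.95 [ 0.0048  0.2135 -0.3192 -0.0052 -1.0397 -0.0977] [ 0.5266 -0.1876  0.1834] [ 3.1373 -0.0021  3.0461] [ 0.0811 -0.0894 -1.6966] 0.019160747746752887
clamp_seat 0.91 [249.1  17. ] [ 0.5184 -0.3483  0.048 ]
plain_seat 0.84 [244.4 214.4] [ 0.5421 -0.1624  0.048 ]
rod 0.59 [257.5 242.4] [ 0.527  -0.1836  0.17  ]
top clamp_seat [(0.62, array([ 0.5183, -0.3527,  0.048 ]))]
top plain_seat [(0.92, array([ 0.5325, -0.159 ,  0.048 ]))]
top thumbscrew [(0.5, array([ 0.5119, -0.3405,  0.117 ]))]
top vblocks [(0.91, array([ 0.52 , -0.354,  0.   ]))]
top rod [(0.49, array([ 0.5261, -0.178 ,  0.17  ]))]
scene clamp_seat [(0.91, array([ 0.5179, -0.3382,  0.048 ]))]
scene plain_seat [(0.94, array([ 0.5543, -0.1424,  0.048 ]))]
scene thumbscrew [(0.67, array([0.5478, 0.3295, 0.117 ]))]
scene vblocks [(0.88, array([ 0.5096, -0.3372,  0.    ]))]
scene rod [(0.63, array([ 0.5112, -0.182 ,  0.17  ]))]
```

View pics/e.png

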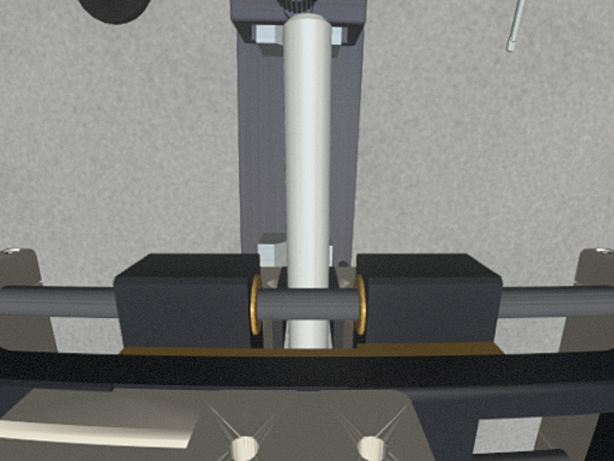

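Run:
```python
from h import *
np.set_printoptions(precision=4,suppress=True)
c=cam('wrist');im=optics.grab_frame('wrist');g=cv2.GaussianBlur(cv2.cvtColor(im,cv2.COLOR_RGB2GRAY),(3,3),0).astype(float)
def edge(f,sgn,rows,w=6):
    out=[]
    for r in rows:
        x0=f(r);xs=np.arange(int(x0-w),int(x0+w)+1)
        d=sgn*(g[r,xs+1]-g[r,xs-1]);k=d.argmax()
        if d[k]>8 and 0<k<len(d)-1:
            den=d[k-1]-2*d[k]+d[k+1];out.append((xs[k]+.5*(d[k-1]-d[k+1])/den,r))
    return np.array(out)
def line(e,z):
    P=np.array([at(c,p,z)[:2] for p in e])
    for _ in range(3):
        vx,vy,x,y=cv2.fitLine(P.astype(np.float32),cv2.DIST_HUBER,0,.01,.01).ravel()
        n=np.array([-vy,vx]);res=(P-[x,y])@n;P=P[abs(res)<.0015]
    s=-np.sign(vy);d=np.array([vx,vy])*s;return np.array([x,y]),d,np.arctan2(d[1],d[0]),len(P)
L=line(edge(lambda r:(237+(r*1.2-24)*5/226)/1.2,-1,range(45,195)),.012)
Rr=line(edge(lambda r:(363-(r*1.2-40)*8/200)/1.2,1,range(45,195)),.012)
print('plate',L[2:],Rr[2:])
for z in(.17,.1785):
    a=line(edge(lambda r:(286+(r*1.2-40)*2/180)/1.2,1,range(25,190)),z)
    b=line(edge(lambda r:(329-(r*1.2-40)*1/180)/1.2,-1,range(25,190)),z)
    print('rod',z,a[2:],b[2:])
    y=-.25;f=lambda l,y:l[0]+l[1]*(y-l[0][1])/l[1][1]
    print(f(a,y),f(b,y),'mid',(f(a,y)+f(b,y))/2)
for y in(-.17,-.25,-.33): print('plate mid at',y,(f(L,y)+f(Rr,y))/2,'width',np.linalg.norm(f(L,y)-f(Rr,y)))
print('clamp rear edge',at(c,(267/1.2,45.5/1.2),.052),at(c,(345/1.2,46/1.2),.052),'plain front',at(c,(270/1.2,240/1.2),.052))
print('rod tip',at(c,(307/1.2,15/1.2),.179))
save(im,'f.png',(180,0,330,230),2.6)
```

```text
plate (np.float32(-1.6905282), 150) (np.float32(-1.6903341), 150)
rod 0.17 (np.float32(-1.6603193), 164) (np.float32(-1.6614548), 163)
[ 0.5323 -0.25  ] [ 0.5122 -0.25  ] mid [ 0.5222 -0.25  ]
rod 0.1785 (np.float32(-1.6603203), 164) (np.float32(-1.6614567), 163)
[ 0.5317 -0.25  ] [ 0.5127 -0.25  ] mid [ 0.5222 -0.25  ]
plate mid at -0.17 [ 0.54 -0.17] width 0.110233545
plate mid at -0.25 [ 0.5304 -0.25  ] width 0.11021778
plate mid at -0.33 [ 0.5208 -0.33  ] width 0.110202074
clamp rear edge [ 0.545  -0.3318  0.052 ] [ 0.4864 -0.326   0.052 ] plain front [ 0.5606 -0.1805  0.052 ]
rod tip [ 0.517  -0.3063  0.179 ]
```

View pics/f.png

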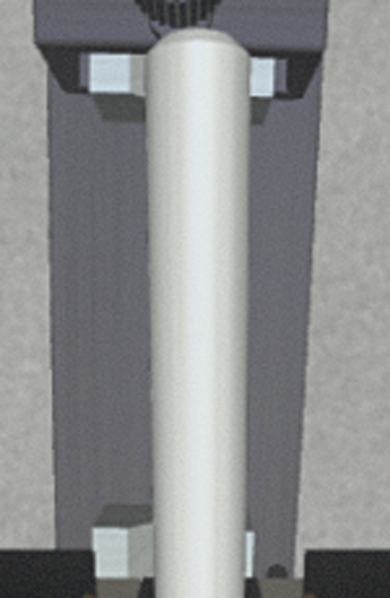

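Crop view: the plate edges and block tops line up. From the fit, the fixture origin is about (0.519,-0.3465) with its axis at -1.690 rad. The rod points at -1.661 and sits about 10 mm too low in x. Correcting both, then lowering.

apply_moves(
  increments=[0.002,-0.004,-0.015,0.001,0,-0.008,0.002,-0.004,-0.015,0.001,0,-0.008,0.002,-0.004,-0.015,0.001,0,-0.008,0.002,-0.004,-0.015,0.001,0,-0.006,0,-0.002,-0.015,0,0,0,0,0,-0.012,0,0,0,0,0,-0.01,0,0,0,0,0,-0.005,0,0,0,0,0,0,0,0,0,0,0,0,0,0,0],
)

```text
t: 10.73
eef_pos: [0.5369, -0.2068, 0.0793]
ee_rot: [3.134, 0.003, 3.016]
force: [0.4, 0.3, -1.3]
width: 0.0189
```

```bash
cat > chk.py <<'E'
from h import *
np.set_printoptions(precision=4,suppress=True)
st=arm.get_state();O=np.array([.5188,-.3465]);d=np.array([-.1193,-.9929]);n=np.array([-d[1],d[0]])
p=np.array(st['eef_pos']);y=st['ee_rot'][2]
print('fixture TCP x,y',(p[:2]-O)@d,(p[:2]-O)@n,'z',p[2],'rodangle err',(y+np.pi/2+1.6904+np.pi/2)%np.pi-np.pi/2,'rot',st['ee_rot'],'F',st['force'],'M',st['moment'],st['width'],st['t'])
E
python3 chk.py
```

```text
fixture TCP x,y -0.1408351299981427 0.0012905581673676586 z 0.07932585446573742 rodangle err -0.005920572367871912 rot [3.1339 0.0029 3.0161] F [ 0.4242  0.3125 -1.2751] M [0.0229 0.1253 0.0345] 0.018866949188295234 10.7333
```

apply_moves(
  increments=[-0.001,0,-0.006,-0.0025,0,0,-0.001,0,-0.006,-0.0025,0,0,0,0,-0.006,0,0,0,0,0,-0.003,0,0,0,0,0,-0.001,0,0,0,0,0,0,0,0,0],
)

```text
t: 11.23
eef_pos: [0.5362, -0.2066, 0.0576]
ee_rot: [3.139, 0.008, 3.017]
force: [-0.1, 0.0, -1.3]
width: 0.0189
```

```bash
python3 chk.py; python3 look.py g.png
python3 - <<'E'
import cv2
a=cv2.imread('pics/g.png')[0:310,180:440];cv2.imwrite('pics/g2.png',cv2.resize(a,None,fx=1.9,fy=1.9,interpolation=2))
E
```

```text
fixture TCP x,y -0.14094905913955685 0.0006192442038645656 z 0.057577595042912016 rodangle err -0.004894654887507954 rot [3.1394 0.0079 3.0171] F [-0.1192  0.0319 -1.2581] M [ 0.0924  0.1865 -0.0123] 0.018882783576668463 11.2333
11.2333 [-0.0285  0.3713 -0.4348 -0.0021 -0.7566 -0.0945] [ 0.5362 -0.2066  0.0576] [3.1394 0.0079 3.0171] [-0.1192  0.0319 -1.2581] 0.018882783576668463
```

View pics/g2.png

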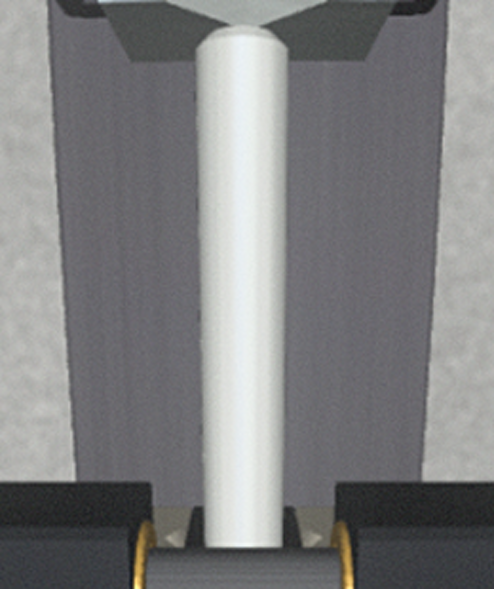

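The rod's tip at (242,27) points into the V's vertex at about (247,27), so roughly 1 mm off. Correcting and lowering.

apply_moves(
  increments=[-0.001,0,-0.0015,0,0,0,-0.0005,0,-0.0015,0,0,0,0,0,-0.0005,0,0,0,0,0,0,0,0,0],
)

```text
t: 11.62
eef_pos: [0.5351, -0.2067, 0.0545]
ee_rot: [3.139, 0.009, 3.017]
force: [-0.0, 0.4, -2.5]
width: 0.0187
```

apply_moves(
  increments=[-0.0006,-0.005,0,0,0,0,-0.0006,-0.005,0,0,0,0,-0.0006,-0.005,0,0,0,0,0,0,0,0,0,0],
)

```text
t: 11.95
eef_pos: [0.5335, -0.2232, 0.0549]
ee_rot: [3.14, 0.01, 3.018]
force: [-0.0, -0.6, -1.3]
width: 0.0186
```

```bash
python3 chk.py
```

```text
fixture TCP x,y -0.1242195064105529 -0.00016081205014539454 z 0.05485694795215805 rodangle err -0.003942015806188692 rot [3.1395 0.0098 3.018 ] F [-0.0068 -0.6171 -1.3206] M [-0.0448  0.1554  0.0359] 0.01864346637678272 11.95
```

apply_moves(
  increments=[-0.0007,-0.005,0,0,0,0,-0.0007,-0.005,0,0,0,0,-0.0007,-0.005,0,0,0,0,-0.0007,-0.005,0,0,0,0,-0.0007,-0.005,0,0,0,0,-0.0006,-0.005,0,0,0,0,-0.0004,-0.003,0,0,0,0,0,0,0,0,0,0],
)

```text
t: 12.62
eef_pos: [0.5282, -0.2609, 0.0548]
ee_rot: [3.14, 0.01, 3.016]
force: [-0.4, 0.3, -1.2]
width: 0.0191
```

```bash
python3 chk.py;python3 look.py i.png clamp_seat:.048
```

```text
fixture TCP x,y -0.08613613573276181 -0.0009241855489822478 z 0.05481546964092648 rodangle err -0.005521146333132165 rot [3.1396 0.0097 3.0165] F [-0.3665  0.2515 -1.1772] M [ 0.0185  0.0817 -0.0211] 0.019056491340092293 12.6167
12.6167 [-0.1285  0.3935 -0.4053 -0.003  -0.7623  0.0055] [ 0.5282 -0.2609  0.0548] [3.1396 0.0097 3.0165] [-0.3665  0.2515 -1.1772] 0.019056491340092293
```

View pics/i.png

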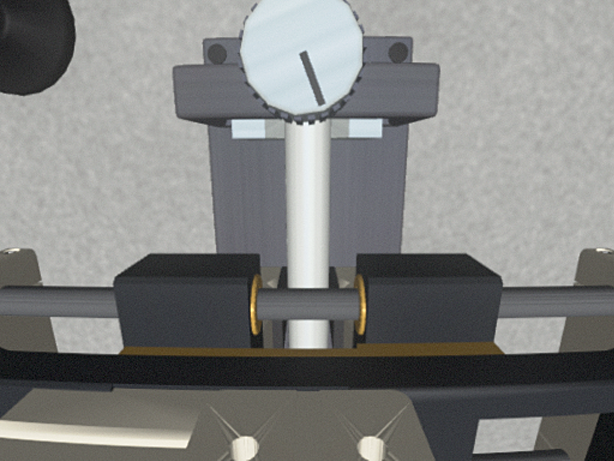

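The rod passes under the crossbar, with the screw head at about (302,54). Lowering into the Vs.

apply_moves(
  increments=[0.0002,0.0015,-0.001,0,0,0,0.0002,0.0015,-0.001,0,0,0,0,0,-0.001,0,0,0,0,0,0,0,0,0],
)

```text
t: 13.05
eef_pos: [0.5289, -0.2566, 0.0525]
ee_rot: [3.14, 0.01, 3.018]
force: [-0.3, -0.1, -1.8]
width: 0.0184
```

```bash
python3 chk.py
python3 - <<'E'
from h import *
c=cam('wrist');im=optics.grab_frame('wrist')
print('clamp rear',at(c,(250/1.2,137/1.2),.052),at(c,(365/1.2,137/1.2),.052))
for z in(.126,.127,.128):print('head',at(c,(302/1.2,54/1.2),z))
E
```

```text
fixture TCP x,y -0.09045415112202054 -0.0007415875844919984 z 0.052486296567270906 rodangle err -0.004195690778143302 rot [3.1399 0.01   3.0178] F [-0.3097 -0.1429 -1.794 ] M [-0.0054  0.1802  0.0147] 0.018445878661035732 13.05
clamp rear [ 0.54490522 -0.33030808  0.052     ] [ 0.49708016 -0.32437651  0.052     ]
head [ 0.51963472 -0.34095312  0.126     ]
head [ 0.51964095 -0.3407009   0.127     ]
head [ 0.51964717 -0.34044868  0.128     ]
```

apply_moves(
  increments=[0,0,-0.001,0,0,0,0,0,-0.001,0,0,0,0,0,0,0,0,0],
)

```text
t: 13.35
eef_pos: [0.529, -0.2565, 0.0527]
ee_rot: [3.141, 0.011, 3.02]
force: [-0.5, -0.2, -1.5]
width: 0.0187
```

```bash
python3 chk.py
```

```text
fixture TCP x,y -0.09060118866068134 -0.000603847535141715 z 0.052743267560606794 rodangle err -0.002316306836448234 rot [3.141  0.0108 3.0197] F [-0.5068 -0.2221 -1.462 ] M [0.0402 0.1282 0.0424] 0.018737585807488917 13.35
```

apply_moves(
  increments=[0,0,-0.002,0,0,0,0,0,-0.002,0,0,0],
)

```text
t: 13.52
eef_pos: [0.5292, -0.2565, 0.0524]
ee_rot: [-3.141, 0.012, 3.021]
force: [-10.0, 5.9, 26.8]
width: 0.0187
```

```bash
python3 chk.py
```

```text
fixture TCP x,y -0.09060609882805748 -0.00040979216982493447 z 0.05235476744822395 rodangle err -0.000548211643605967 rot [-3.1411  0.0116  3.0214] F [-10.0301   5.879   26.8347] M [ 2.1624  3.5478 -0.0288] 0.018726661790564224 13.5167
```

Seated in contact at 27 N. Relaxing, then opening.

apply_moves(
  increments=[0,0,0,0,0,0,0,0,0,0,0,0],
)

```text
t: 13.68
eef_pos: [0.5295, -0.2562, 0.0535]
ee_rot: [-3.141, 0.013, 3.022]
force: [0.2, -0.2, -1.8]
width: 0.0188
```

apply_moves(
  increments=[0,0,0,0,0,0,0,0,0,0,0,0,0,0,0,0,0,0,0,0,0,0,0,0,0,0,0,0,0,0,0,0,0,0,0,0],
  hand=0.45,
)

```text
t: 14.18
eef_pos: [0.5303, -0.256, 0.0524]
ee_rot: [-3.141, 0.014, 3.022]
force: [-0.0, 0.1, -0.4]
width: 0.0471
```

apply_moves(
  increments=[0,0,0.01,0,0,0,0,0,0.02,0,0,0,0,0.005,0.03,0,0,0,0,0.01,0.03,0,0,0,0,0.01,0.03,0,0,0,0,0.01,0.03,0,0,0,0,0.01,0.02,0,0,0,0,0,0,0,0,0],
)

```text
t: 14.85
eef_pos: [0.5266, -0.2099, 0.2328]
ee_rot: [-3.141, 0.009, 3.02]
force: [1.7, -0.4, -0.6]
width: 0.0482
```

```bash
python3 chk.py;python3 look.py j.png thumbscrew:.117 clamp_seat:.048 rod:.048 plain_seat:.048
python3 - <<'E'
from h import *
for n in('top','scene'):
  optics.grab_frame(n);c=cam(n)
  for k,z in dict(rod=.048,thumbscrew=.117).items():print(n,k,[(round(r['conf'],2),at(c,r['point'],z).round(4)) for r in finder.landmark_of(n,k)[:1]])
E
```

```text
fixture TCP x,y -0.1365175790394484 -0.008593321959275048 z 0.23278261687240628 rodangle err -0.0016552140392249726 rot [-3.1408  0.0091  3.0203] F [ 1.7094 -0.3757 -0.587 ] M [-0.0084 -0.0151  0.014 ] 0.04820889097912182 14.85
14.85 [-0.0331  0.1796 -0.2456  0.0018 -1.1366 -0.0889] [ 0.5266 -0.2099  0.2328] [-3.1408  0.0091  3.0203] [ 1.7094 -0.3757 -0.587 ] 0.04820889097912182
thumbscrew 0.69 [248.6  42.5] [ 0.5187 -0.3447  0.117 ]
clamp_seat 0.68 [251.3  59.9] [ 0.5182 -0.3449  0.048 ]
rod 0.87 [249.2 143.7] [ 0.5318 -0.2549  0.048 ]
plain_seat 0.74 [251.6 220.7] [ 0.5408 -0.161   0.048 ]
top rod [(0.47, array([ 0.5327, -0.2557,  0.048 ]))]
top thumbscrew [(0.44, array([ 0.5218, -0.3499,  0.117 ]))]
scene rod [(0.84, array([ 0.5196, -0.2612,  0.048 ]))]
scene thumbscrew [(0.6, array([ 0.5216, -0.3378,  0.117 ]))]
```

View pics/j.png

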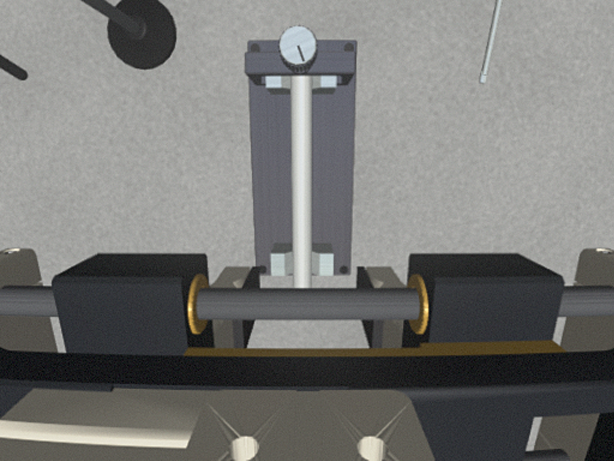

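The rod lies centred in both Vs and its rear end (300,280) stands past the plain block. The screw's mark reads about 3.6 rad. Moving above the thumbscrew, turned +1.2 rad so the whole tightening fits in one stroke.

apply_moves(
  increments=[-0.0007,-0.0136,-0.004,0,0.001,0.12,-0.0007,-0.0136,-0.004,0,0.001,0.12,-0.0007,-0.0136,-0.004,0,0.001,0.12,-0.0007,-0.0136,-0.004,0,0.001,0.12,-0.0007,-0.0136,-0.004,0,0.001,0.12,-0.0007,-0.0136,-0.004,0,0.001,0.12,-0.0007,-0.0136,-0.004,0,0.001,0.12,-0.0007,-0.0136,-0.004,0,0.001,0.12,-0.0007,-0.0136,-0.004,0,0,0.12,-0.0007,-0.0136,-0.004,0,0,0.12,0,0,0,0,0,0,0,0,0,0,0,0],
)

```text
t: 16.4
eef_pos: [0.516, -0.3535, 0.18]
ee_rot: [3.133, -0.01, -2.017]
force: [0.6, 0.9, 0.5]
width: 0.0481
```

```bash
python3 chk.py; python3 look.py k.png thumbscrew:.117
```

```text
fixture TCP x,y 0.007308535049107786 -0.0019067761613092214 z 0.17997672661829012 rodangle err 1.243882475072525 rot [ 3.1325 -0.0096 -2.0173] F [0.5674 0.9227 0.5177] M [ 0.0112  0.0919 -0.0085] 0.04810729581868088 16.4
16.4 [-0.2841  0.3238 -0.1798  0.0091 -1.0778  1.4039] [ 0.516  -0.3535  0.18  ] [ 3.1325 -0.0096 -2.0173] [0.5674 0.9227 0.5177] 0.04810729581868088
thumbscrew 0.78 [247.2 212.1] [ 0.5185 -0.3476  0.117 ]
```

apply_moves(
  increments=[0.001,0.0025,-0.005,0.0016,-0.004,0,0.001,0.0025,-0.01,0.0016,-0.004,0,0.001,0.002,-0.01,0.0016,-0.004,0,0,0,-0.01,0,0,0,0,0,-0.01,0,0,0,0,0,-0.01,0,0,0,0,0,0,0,0,0,0,0,0,0,0,0],
)

```text
t: 17.17
eef_pos: [0.52, -0.3416, 0.1203]
ee_rot: [-3.14, 0.002, -2.022]
force: [0.6, 0.7, 0.6]
width: 0.0477
```

```bash
python3 chk.py; python3 look.py l.png thumbscrew:.117
```

```text
fixture TCP x,y -0.0049765402482305045 0.000649248815294186 z 0.12033420880433221 rodangle err 1.2394161214269683 rot [-3.1395  0.0018 -2.0218] F [0.6264 0.7155 0.5808] M [-0.0473  0.1193  0.0268] 0.0477190862082575 17.1667
17.1667 [-0.2687  0.3679 -0.2605 -0.0017 -0.9401  1.3896] [ 0.52   -0.3416  0.1203] [-3.1395  0.0018 -2.0218] [0.6264 0.7155 0.5808] 0.0477190862082575
thumbscrew 0.63 [264.3 241.3] [ 0.5196 -0.3466  0.117 ]
```

View pics/l.png

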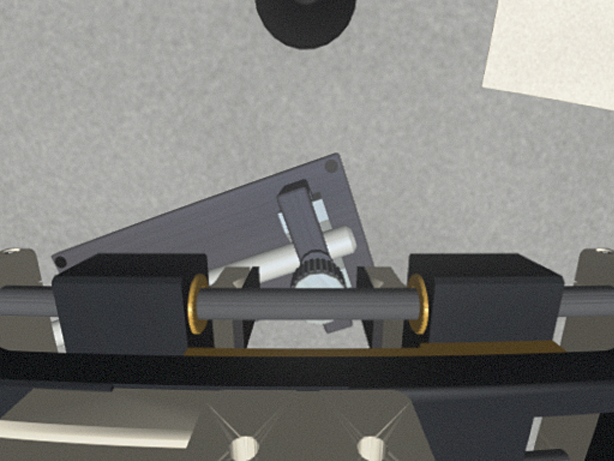

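The rod's leading end (345,240) stands out beyond the clamp block. The head (320,285) is between the fingers. Fine-centring and going down.

apply_moves(
  increments=[0,-0.002,-0.004,0,0,0,0,-0.002,-0.004,0,0,0,0,0,-0.004,0,0,0,0,0,-0.001,0,0,0,0,0,0,0,0,0,0,0,0,0,0,0],
)

```text
t: 17.77
eef_pos: [0.5211, -0.3471, 0.1081]
ee_rot: [-3.136, 0.002, -2.022]
force: [-0.3, -0.4, -0.2]
width: 0.048
```

```bash
python3 chk.py
```

```text
fixture TCP x,y 0.0002888198979648232 0.0023558387135286523 z 0.10806577245149562 rodangle err 1.2387468160640593 rot [-3.136   0.0021 -2.0224] F [-0.3159 -0.3752 -0.1721] M [-0.1096  0.1528  0.0327] 0.047994966780775535 17.7667
```

apply_moves(
  increments=[-0.002,0,-0.002,0,0,0,-0.001,0,0,0,0,0,0,0,0,0,0,0],
)

```text
t: 18.02
eef_pos: [0.5179, -0.3471, 0.1061]
ee_rot: [-3.136, 0.002, -2.023]
force: [0.0, -0.0, -0.4]
width: 0.0478
```

apply_moves(
  increments=[0,0,0,0,0,0,0,0,0,0,0,0,0,0,0,0,0,0,0,0,0,0,0,0,0,0,0,0,0,0,0,0,0,0,0,0],
  hand=1,
  force=20,
)

```text
t: 18.52
eef_pos: [0.5184, -0.3463, 0.1066]
ee_rot: [-3.135, 0.003, -2.022]
force: [-0.7, -2.2, -1.5]
width: 0.0257
```

```bash
python3 chk.py
```

```text
fixture TCP x,y -0.000149131861640022 -0.0004359461669840739 z 0.10657412166887982 rodangle err 1.238943686419896 rot [-3.1348  0.0033 -2.0223] F [-0.6816 -2.2148 -1.5141] M [-0.9408  0.452   0.0054] 0.02567206117306227 18.5167
```

Gripped at 25.7 mm. Turning clockwise in steps.

apply_moves(
  increments=[0,0,0,0,0,-0.1,0,0,-0.0002,0,0,-0.1,0,0,-0.0002,0,0,-0.1,0,0,-0.0002,0,0,-0.1,0,0,-0.0002,0,0,-0.1,0,0,-0.0002,0,0,-0.1,0,0,-0.0002,0,0,-0.1,0,0,-0.0002,0,0,-0.1,0,0,-0.0002,0,0,-0.1,0,0,-0.0002,0,0,-0.1],
)

```text
t: 19.35
eef_pos: [0.5181, -0.3466, 0.1049]
ee_rot: [-3.135, 0.002, -3.064]
force: [-0.5, 0.2, 0.3]
width: 0.0251
```

```bash
python3 chk.py
```

```text
fixture TCP x,y 0.00014373661722990677 -0.0007282412895318115 z 0.10486630132912275 rodangle err 0.19691506035969342 rot [-3.1348  0.0018 -3.0643] F [-0.5402  0.1897  0.2929] M [0.3927 0.1303 0.0565] 0.025090103181981252 19.35
```

apply_moves(
  increments=[0,0,-0.0002,0,0,-0.1,0,0,-0.0002,0,0,-0.1,0,0,-0.0002,0,0,-0.1,0,0,-0.0002,0,0,-0.1,0,0,-0.0002,0,0,-0.1,0,0,-0.0002,0,0,-0.1,0,0,-0.0002,0,0,-0.1,0,0,-0.0002,0,0,-0.1,0,0,-0.0002,0,0,-0.1,0,0,-0.0002,0,0,-0.1,0,0,-0.0002,0,0,-0.1,0,0,-0.0002,0,0,-0.1,0,0,-0.0002,0,0,-0.1,0,0,-0.0002,0,0,-0.1,0,0,-0.0002,0,0,-0.1,0,0,-0.0002,0,0,-0.1],
)

```text
t: 20.68
eef_pos: [0.5177, -0.3462, 0.1022]
ee_rot: [-3.133, 0.001, 1.539]
force: [-0.5, 0.8, 1.2]
width: 0.0255
```

```bash
python3 chk.py
```

```text
fixture TCP x,y -0.0001448180512915552 -0.001149612262246489 z 0.10217957728513778 rodangle err -1.4834611876811152 rot [-3.1333  0.001   1.5385] F [-0.5128  0.821   1.1624] M [ 0.4308 -0.0558  0.0788] 0.025504317956938017 20.6833
```

apply_moves(
  increments=[0,0,-0.0001,0,0,-0.1,0,0,-0.0001,0,0,-0.1,0,0,-0.0001,0,0,-0.1,0,0,-0.0001,0,0,-0.1,0,0,-0.0001,0,0,-0.1],
)

```text
t: 21.1
eef_pos: [0.5177, -0.3461, 0.1014]
ee_rot: [-3.133, 0.001, 1.013]
force: [0.3, 0.9, -0.3]
width: 0.0252
```

apply_moves(
  increments=[0,0,0,0,0,-0.06,0,0,0,0,0,-0.06],
)

```text
t: 21.27
eef_pos: [0.5178, -0.346, 0.1012]
ee_rot: [-3.133, 0.001, 0.884]
force: [-0.6, 1.8, -0.9]
width: 0.0258
```

```bash
python3 chk.py
```

```text
fixture TCP x,y -0.0003624510899373673 -0.0010957553894950611 z 0.10120530949117189 rodangle err 1.0040102211116047 rot [-3.1327  0.0012  0.8844] F [-0.5853  1.7589 -0.9369] M [ 0.2017 -0.199   0.1072] 0.025786936380141918 21.2667
```

apply_moves(
  increments=[0,0,0,0,0,-0.06,0,0,0,0,0,-0.06],
)

```text
t: 21.43
eef_pos: [0.5178, -0.346, 0.1011]
ee_rot: [-3.133, 0.001, 0.758]
force: [-0.1, 0.1, -0.6]
width: 0.0251
```

```bash
python3 chk.py
```

```text
fixture TCP x,y -0.0003819656170176548 -0.0010486995599769586 z 0.10106846368159011 rodangle err 0.8779279047851922 rot [-3.1326  0.0014  0.7583] F [-0.1239  0.1393 -0.6395] M [ 0.1568 -0.1346  0.064 ] 0.025144731244947666 21.4333
```

apply_moves(
  increments=[0,0,0,0,0,-0.06],
)

```text
t: 21.52
eef_pos: [0.5179, -0.346, 0.1011]
ee_rot: [-3.133, 0.002, 0.696]
force: [-0.5, 0.9, -0.4]
width: 0.0257
```

```bash
python3 chk.py
```

```text
fixture TCP x,y -0.0003410333404579202 -0.000979471249590692 z 0.10107395089711706 rodangle err 0.8153971765331294 rot [-3.1327  0.0016  0.6958] F [-0.4675  0.8801 -0.3676] M [0.2914 0.0443 0.4775] 0.025674600645718842 21.5167
```

Moment jumped to 0.48 N m at yaw 0.70, so the screw has met its stop. Pressing on briefly.

apply_moves(
  increments=[0,0,0,0,0,-0.04,0,0,0,0,0,-0.04,0,0,0,0,0,-0.03],
)

```text
t: 21.77
eef_pos: [0.5182, -0.3464, 0.1012]
ee_rot: [-3.134, 0.002, 0.581]
force: [0.1, 0.1, -0.4]
width: 0.0254
```

```bash
python3 chk.py
python3 - <<'E'
from h import *
for n in('top','wrist'): save(optics.grab_frame(n),'m_%s.png'%n,s=1.2)
E
```

```text
fixture TCP x,y -4.905043642775057e-07 -0.0006226598268611013 z 0.10115315642437504 rodangle err 0.7001835738877382 rot [-3.1336  0.0022  0.5806] F [ 0.0665  0.1166 -0.359 ] M [-0.3819 -0.328   0.4461] 0.02541805599898455 21.7667
```

Moment held at about 0.45 while the pads slipped slightly, so it is seated hard. Backing off a quarter turn.

apply_moves(
  increments=[0,0,0,0,0,0.1,0,0,0.0002,0,0,0.1,0,0,0.0002,0,0,0.1,0,0,0.0002,0,0,0.1,0,0,0.0002,0,0,0.1,0,0,0.0002,0,0,0.1,0,0,0.0002,0,0,0.1,0,0,0.0002,0,0,0.1,0,0,0.0002,0,0,0.1,0,0,0.0002,0,0,0.1,0,0,0.0002,0,0,0.1,0,0,0.0002,0,0,0.1,0,0,0.0002,0,0,0.1,0,0,0.0002,0,0,0.1,0,0,0,0,0,0],
)

```text
t: 23.12
eef_pos: [0.5183, -0.3461, 0.1034]
ee_rot: [-3.134, 0.0, 2.066]
force: [-0.7, 0.5, -0.8]
width: 0.0254
```

```bash
python3 chk.py; python3 look.py n.png thumbscrew:.11
python3 - <<'E'
import cv2
a=cv2.imread('pics/n.png');b=cv2.imread('pics/m_wrist.png')
cv2.imwrite('pics/n2.png',cv2.resize(cv2.vconcat([b[180:380,150:480],a[180:380,150:480]]),None,fx=1.45,fy=1.45))
E
```

```text
fixture TCP x,y -0.00031475789329087 -0.0005407202502502416 z 0.10341458395139047 rodangle err -0.9558448893399056 rot [-3.1339  0.0003  2.0661] F [-0.7267  0.4731 -0.7672] M [ 0.101  -0.1193  0.0883] 0.02544106921397091 23.1167
23.1167 [-0.2725  0.3896 -0.275   0.0071 -0.9115 -0.8073] [ 0.5183 -0.3461  0.1034] [-3.1339  0.0003  2.0661] [-0.7267  0.4731 -0.7672] 0.02544106921397091
thumbscrew 0.92 [257.7 250.9] [ 0.5192 -0.3456  0.11  ]
```

View pics/n2.png

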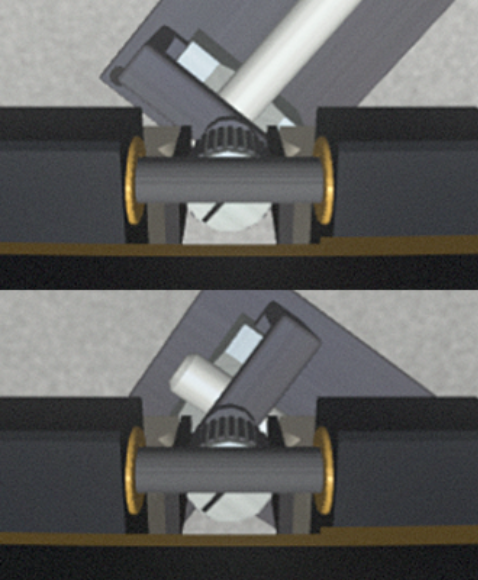

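Seated (upper): the mark points along the fixture's +x, opposite the rod's visible part, so the angle is about 0. Backed off (lower): the mark is unchanged relative to the fingers, so nothing slipped over the 1.49 rad. The rod end still stands out at (185,375).

Run:
```python
from h import *
print(arm.job_done()); s=arm.get_state();print(s['t'],s['ee_rot'],s['width'])
```

```text
the job is handed in; nothing more can be done
None
the job is handed in; nothing more can be done
```

The job is handed in after about 23 s of robot time. The interface gives no verdict, so what follows rests on my own checks.

- **Rod:** I lifted it out of the crate, slid it along the Vs under the clamp and released it. It touched down in the Vs with 27 N of contact. Afterwards the wrist camera put its middle at about fixture x -92 mm, and the pictures showed an end beyond each block.
- **Seating the thumbscrew:** I turned it clockwise about 3.5 rad in one stroke. The moment then jumped from 0.06 to about 0.45 N m. The pads slipped roughly 0.1 rad on the head at the stop, and the mark pointed along the fixture's x axis, so I take it as seated.
- **Backing off:** I turned it back about 1.49 rad (85°). The mark kept its place relative to the fingers, so there was no slip.
- **At the end:** The gripper is still holding the head at 25.4 mm with 20 N set.

**Disagreement:** the scene camera's estimates were 1–2 cm away from the wrist and top cameras, for example rod middle (0.520, -0.261) against (0.532, -0.255). I used the wrist camera, because its plate-edge fit gave the correct 110 mm width.

**Not checked:** I did not measure the screw's clearance from the rod directly. I took it from the turn, about 2.4 mm. I also took no final picture of the crate or the rest of the desk, but nothing in the recorded forces suggested contact there.

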